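Clip a leak tester onto a tilted purge nipple and hold it

ROBOT

A 6-joint arm with a two-finger parallel gripper is mounted at the origin on the work surface. World frame = base frame: x ahead of the robot, y to its left, z up, the work surface at z = 0. Lengths are in m, angles in rad, forces in N, time in s.
With the tool pointing down it reaches from about 0.325 to 0.775 m from the base axis. Payload 5.5 kg.
Tool frame: the origin (TCP) lies midway between the tips of the shut fingers; the grasp point (between the pads) lies 19 mm behind it; z points along the fingers, y is the line along which they close (so a half turn about z gives the same grasp; the last joint's range is limited). The gripper opens to 85 mm and grips with 20 to 120 N. Pads are 22 mm wide; open, the fingers measure 114 mm over their backs; the gripper's body (76 mm by 85 mm) begins 54 mm behind the grasp point. The pads swing forward as they close: fully open they stand 13 mm farther back than shut.
Start: joints at [-1.168, 0.091, 1.231, -0, 1.82, -0.057], TCP at [0.266, -0.538, 0.231] pointing down, gripper open.
Joint ranges: [-2.87, 2.87], [-0.86, 2.18], [0.17, 2.46], [-1.51, 4.65], [0.06, 2.69], [-2.65, 2.65]. Speed limits (rad/s): [2.57, 2.57, 3.01, 3.14, 3.14, 3.14].

INTERFACE

Orientations are given as [roll, pitch, yaw] about the fixed x, y, z axes, in that order (R = Rz(yaw) Ry(pitch) Rx(roll)).
In Python, from rig import manip gives the robot as it stands.
- The arm moves only by the shell command python3 -m inch 'ROWS' [FORCE]. ROWS is JSON, a list of rows, each an object of numbers: "gripper": the finger opening in mm, from 0 to 85.4; "x", "y", "z": the shift along the tool's x, y, z in mm; "wx", "wy", "wz": the turn, a rotation vector about the tool's x, y, z in degrees. In form: [{"gripper": .., "x": .., "y": .., "z": .., "wx": .., "wy": .., "wz": ..}, ...]. A call has 1 to 12 rows; each row shifts and turns the commanded pose from where the row before left it, along the tool's axes as they then stand; what a row does not reach is not made up. A row lasts 1/12 s, in which the tool goes at most 41.7 mm and 7.16 degrees, less where a joint would pass 70% of its speed; a pose out of reach is approached as far as the arm can. A call is refused whole if a number of a shift passes 41.7 or a number of a turn 7.16, either way. A call with a gripper value outside its range is refused whole. The fingers move at their own pace and stop on an object; FORCE is the grip in N (left out, the last holds). Time passes only in rows, so rows that do not move let the fingers close. It gives the time, the measured TCP pose, the force, the opening and the grip force at its end, in the units of the state.
- manip.get_obs(): the state, without advancing time (a new reading comes with each control period).
- manip.read_camera(name): name is "scene" or "top" or "wrist"; returns (picture, depth): 384x512x3 uint8, red, green, blue; 384x512 float32, m along the optical axis (not along the pixel's ray), 0 where there is no reading.
- manip.get_calibration(name): a dict with "mtx" (3x3 intrinsics, pixels), "D" ([k1, k2, p1, p2, k3] as OpenCV has them; the pictures are not rectified), "cam_to_world" (4x4, takes a point from camera to world coordinates); the wrist camera has in their place "tool_from_camera" (4x4, takes a point from camera to tool coordinates, whose origin is the TCP and whose axes are the flange's). Camera axes: x right, y down, z forward; pixel columns grow to the right and rows downward; lengths in m; the calibration is good to about 2 mm. A picture is of the moment at which its call begins: read the wrist's pose just before it. get_calibration takes no time and is no camera call.
- manip.finish_job(): hands the job in; it is judged then, once.
The state is a dict: "time_s": time; "joints": joint angles; "qd": joint speeds; "joint_torque": joint torques, N m; "ee_pos": TCP position; "orientation": TCP orientation; "wrist_force": force on the tool from outside, world axes, zero at the start; "torque": the same for the moment, N m; "width": finger opening in m; "grasp_force": force on a finger pad.
Only numpy, scipy, OpenCV 4.12 (cv2) and the standard library are available. Lean on these libraries where they do the work, as an engineer would, in place of code of your own. Each camera call takes 0.05 s, during which the arm holds its last target. There are 200 camera calls.

TASK

Take the hand-held leak tester out of its stand and press its coupler squarely onto the tilted brass nipple until it snaps, then keep pushing so that the sprung collar under it is held well down, nearly to its stop. Finish while still gripping the tester and holding it pressed down against the spring: do not let go. Leave the other things on the bench where they are.

Things in the scene. Friction and masses are not known exactly. Their poses are not given: they have to be found in the camera images.
- tester: Hand-held leak tester, 104 mm long, about 0.3 kg, loose, standing mouth down in its stand. Origin: centre of the round mouth at its lower end; z runs up its long axis. Lowest 42 mm: round steel coupler sleeve, 36 mm outside; its bore narrows from 29 mm at the mouth to a 21 mm throat 4.5 to 7.5 mm in, then widens to a 28 mm chamber ending 39 mm in.
- tester_grip (a point): Grip point of the tester, 75 mm above its mouth on its axis (axes as the tester's). The grey grip body there, z 42 to 104 mm from the mouth, has flat sides: 34 mm along x, 30 mm along y; grip across y. A dial 40 mm across stands off its +x side, 22 to 36 mm from the axis.
- stand: Fixed grey stand block, 80 x 80 x 30 mm, with a 41 mm hole right through its middle in which the tester stands 30 mm deep, its mouth on the bench. Origin: centre of the underside; z up.
- nipple: Brass nipple, 16 mm thick, 42 mm long, tapered tip, on the fixed aluminium port block (74 x 64 x 36 mm). It leans 25 degrees from vertical, roughly towards the robot (the block's yaw varies). Origin: its foot, on its axis, on the face of a round 38 mm boss, 58 mm above the bench; z runs out along its axis. The tester may be turned any way about this axis.
- nipple_balls (a point): Point on the nipple's axis 31 mm from its foot, level with two sprung balls that stand out 6 mm from its sides. The coupler's throat must be pushed over them (about 10 to 15 N) and snaps past when the tester's mouth is about 18 mm from the foot. It then stays clipped even if let go, but no longer pressing the collar.
- collar (a joint): Sprung steel ring, 38 mm across, on the nipple: 0 when fully up (top face 16 mm from the nipple's foot), growing as the tester's mouth presses it towards the foot, up to 0.009 m at its stop. Its spring pushes back with 4 N at 0 and 13 N at the stop.
- vent_block: Not used here: a fixed aluminium block of the same size, with a short upright brass hose barb (12 mm across, top at 74 mm) in place of the tilted nipple. Origin: centre of the underside.
- mouse: Bystander: black computer mouse, about 105 x 60 x 31 mm. Origin: centre of the underside.
- pipette: Bystander: white hand pipette lying down, about 225 x 40 x 22 mm. Origin: on its underside near the middle.
- pen: Bystander: green and white square pen lying down, 110 x 12 x 12 mm. Origin: centre of the underside.
- jar: Bystander: small capped jar, 36 mm across, 40 mm high. Origin: centre of the underside.
- beaker: Bystander: clear plastic beaker, 56 mm across, 60 mm high. Origin: centre of the underside.
- tip_rack: Bystander: white pipette tip rack, 70 x 100 x 44 mm. Origin: centre of the underside.
- sieve: Bystander: round steel test sieve, 100 mm across, 35 mm high. Origin: centre of the underside.
There are look-alikes about, which are no part of the job. Leave any pink look-alike of the part that bears nipple alone.

How it is judged:
On the way, in this order (a step that is already met when the one before it is completed fails the run):
1. the tester is gripped and lifted clear of its stand (height (world z) of tester above 0.04 m and contact force between the fingers and tester above 1 N), for 0.1 s.
2. the coupler has snapped over the nipple's balls, square on it (z of tester in the frame of nipple between 0.003 and 0.0185 m and x of tester in the frame of nipple between -0.004 and 0.004 m and y of tester in the frame of nipple between -0.004 and 0.004 m and angle between the z axis of tester and the z axis of nipple, either way round below 0.12 rad), for 0.05 s.
At the end, for the whole second after the job is handed in: The tester's coupler is snapped on the nipple (mouth within 18.5 mm of its foot and 4 mm of its axis, tilted less than 0.12 rad from it), still in the fingers and at rest, holding the collar more than 5 mm of its 9 mm down and pressing on the nipple with over 4 N (all of step 2 and value of joint collar above 0.005 m and contact force between tester and nipple above 4 N and contact force between the fingers and tester above 2 N and linear speed of tester below 0.02 m/s); the arm keeps its last pose, push and grip.
It fails at once if another thing on the bench is shoved more than 30 mm (distance of any of mouse, pipette, pen, jar, beaker, tip_rack, sieve from where it was at the start of the episode above 0.03 m).
It also fails if it takes over 38 s, if anything falls off the work surface, if the arm or the gripper's body presses on something with over 40 N, if the wrist force passes 120 N, or if a joint passes its speed limit or range.

## Working session

There is one attempt and no reset: what is moved stays moved. The work goes in short steps, Python scripts to look and compute and a shell command to move; the robot and the scene stay as the last step left them, time stands still between calls to the robot, and variables do not carry over. Pictures are saved under pics/ and viewed, at most 10 in all, crops included, and the job is handed in when it is done.

```bash
ls; mkdir -p pics; cat > h.py <<'E'
import numpy as np, cv2
from rig import manip
from scipy.spatial.transform import Rotation as R
def cloud(name,o=None):
    if name=='wrist':
        o=manip.get_obs()
    c=manip.get_calibration(name); img,d=manip.read_camera(name)
    if name=='wrist':
        T=np.eye(4);T[:3,:3]=R.from_euler('xyz',o['orientation']).as_matrix();T[:3,3]=o['ee_pos']
        T=T@np.array(c['tool_from_camera'])
    else: T=np.array(c['cam_to_world'])
    v,u=np.mgrid[:384,:512]
    p=cv2.undistortPoints(np.stack([u,v],-1).reshape(-1,1,2).astype(float),np.array(c['mtx']),np.array(c['D'],float)).reshape(384,512,2)
    P=np.dstack([p*d[...,None],d])@T[:3,:3].T+T[:3,3]
    P[d==0]=np.nan
    return img,P
E
python3 - <<'E'
from h import *
a=[]
for n in('scene','top'):
    img,P=cloud(n); np.savez('c_'+n,img=img,P=P); a.append(img)
    cv2.imwrite(f'pics/{n}0.png',img[...,::-1])
print(manip.get_obs())
E
```

```text
pics
{'time_s': 0.1, 'joints': array([-1.16771356e+00,  9.18372201e-02,  1.23178648e+00, -1.02932750e-05,
        1.81982313e+00, -5.66673944e-02]), 'qd': array([-0.00225478, -0.00204264, -0.00268842, -0.00152049, -0.0017333 ,
        0.00101884]), 'joint_torque': array([ 3.09997005e-03, -4.60219896e+01, -4.19217002e+01,  5.71282089e-05,
        1.07143231e-02,  1.82923662e-05]), 'ee_pos': array([ 0.26614412, -0.53744941,  0.23021996]), 'orientation': array([-3.13974089e+00, -9.50507591e-05,  4.59747546e-01]), 'wrist_force': array([-0.54991436,  0.17627252, -0.54090636]), 'torque': array([-0.00508868, -0.06688771,  0.00494588]), 'grasp_force': 0.0, 'width': 0.08547149853330807}
```

View pics/scene0.png

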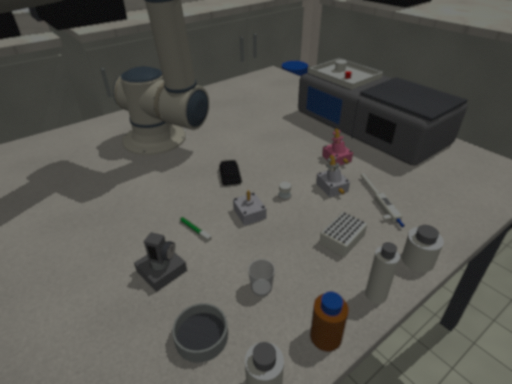

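View pics/top0.png

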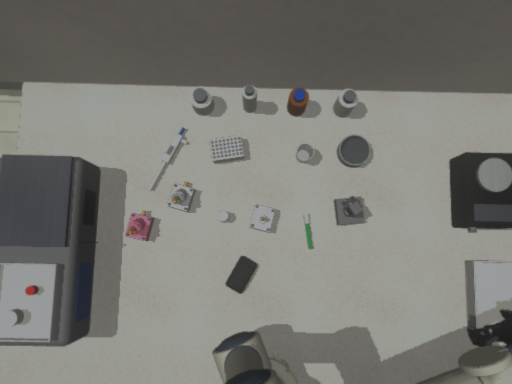

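The tester stands at scene (160,255), top (350,208). There are three possible port blocks:
- Plain aluminium at scene (333,178), top (181,197).
- Pink look-alike at scene (337,150), top (139,226).
- Vent block at scene (249,205), top (262,218), with a short upright barb.

The plain aluminium block with the tilted nipple fits the description. I'll measure it and confirm it in a crop.

```bash
python3 - <<'E'
from h import *
t=np.load('c_top.npz');s=np.load('c_scene.npz')
P=t['P'];img=t['img']
for n,(u,v) in dict(tester=(350,208),stand=(338,217),nip=(181,197),pink=(139,226),vent=(262,218),jar=(224,216),pen=(308,232),bench=(220,180)).items():
    print(n,P[v,u].round(3))
def box(n,cx,cy,r,zmin):
    m=(np.hypot(P[...,0]-cx,P[...,1]-cy)<r)&(P[...,2]>zmin)
    q=P[m]; 
    if len(q): print(n,len(q),q.mean(0).round(4),q.min(0).round(3),q.max(0).round(3)); 
    return m
for n,(u,v) in dict(stand=(350,210),nip=(181,197)).items():
    c=P[v,u]; 
    for z in(.02,.045,.08): box(n+str(z),c[0],c[1],.07,z)
    m=(np.hypot(P[...,0]-c[0],P[...,1]-c[1])<.07)&(P[...,2]>.02)&(P[...,2]<.042)
    r=cv2.minAreaRect(P[m][:,:2].astype(np.float32)*1000);print(r)
c=[cv2.resize(x,(400,400),interpolation=cv2.INTER_CUBIC) for x in (s['img'][125:205,300:380],img[160:240,130:210])]
c2=[cv2.resize(x,(400,200) ,interpolation=cv2.INTER_CUBIC) for x in (s['img'][225:290,110:240],img[180:240,290:410])]
cv2.imwrite('pics/crop.png',np.vstack([np.hstack(c),np.hstack(c2)])[...,::-1])
E
```

```text
tester [ 0.552 -0.243  0.103]
stand [ 0.532 -0.224  0.025]
nip [0.576 0.252 0.079]
pink [0.489 0.376 0.061]
vent [0.52  0.011 0.075]
jar [0.526 0.126 0.035]
pen [ 0.484 -0.134  0.013]
bench [0.643 0.145 0.002]
stand0.02 682 [ 0.5509 -0.252   0.0525] [ 0.51  -0.301  0.02 ] [ 0.595 -0.214  0.11 ]
stand0.045 247 [ 0.558  -0.25    0.0926] [ 0.532 -0.278  0.046] [ 0.59  -0.225  0.11 ]
stand0.08 208 [ 0.5596 -0.2513  0.0979] [ 0.532 -0.278  0.08 ] [ 0.59  -0.226  0.11 ]
((553.2138671875, -258.3063049316406), (79.85028076171875, 81.74664306640625), 6.5575151443481445)
nip0.02 530 [0.5813 0.2593 0.0466] [0.539 0.223 0.02 ] [0.634 0.302 0.099]
nip0.045 169 [0.5774 0.2612 0.0725] [0.556 0.245 0.046] [0.602 0.283 0.099]
nip0.08 48 [0.5676 0.2658 0.0894] [0.557 0.248 0.08 ] [0.588 0.28  0.099]
((590.002685546875, 261.67041015625), (65.51988220214844, 89.69049072265625), 75.09171295166016)
```

View pics/crop.png

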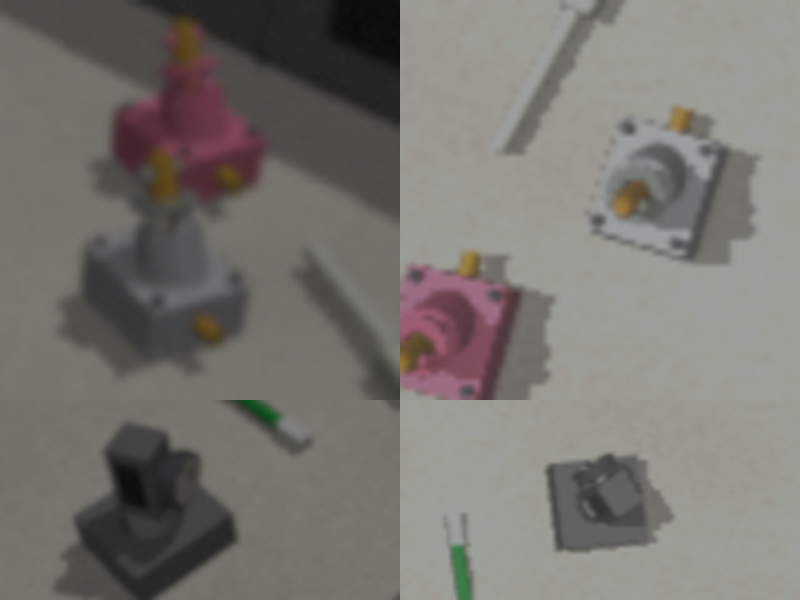

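The crop confirms it. The plain aluminium block (top crop (660,185)) has the brass tilted nipple, and the pink one is the decoy. The tester's dial points up and to the left in the top view, a yaw of about 50°. I'll move over the tester for a wrist view.

```bash
python3 -m inch '[{"x":28,"y":-8,"z":-6},{"x":28,"y":-8,"z":-6},{"x":28,"y":-8,"z":-6},{"x":28,"y":-8,"z":-6},{"x":28,"y":-8,"z":-6},{"x":28,"y":-8,"z":-6},{"x":28,"y":-8,"z":-6},{"x":28,"y":-8,"z":-6},{"x":28,"y":-8,"z":-6},{"x":28,"y":-8,"z":-6},{"x":28,"y":-8,"z":-6},{"x":28,"y":-8,"z":-6}]'
python3 - <<'E'
from h import *
img,P=cloud('wrist');np.savez('c_w1',img=img,P=P)
cv2.imwrite('pics/w1.png',img[...,::-1]);o=manip.get_obs();print(o['ee_pos'],o['orientation'],o['joints'])
print(manip.get_calibration('wrist'))
E
```

```text
[ 0.26618015 -0.53749885  0.23041318] [-3.14010247e+00 -7.23764222e-05  4.59747939e-01] [-1.16768939e+00  9.17059748e-02  1.23158346e+00 -1.24853872e-05
  1.81979512e+00 -5.66441285e-02]
{'mtx': array([[329.24702259,   0.        , 254.83990427],
       [  0.        , 329.24702259, 196.0149702 ],
       [  0.        ,   0.        ,   1.        ]]), 'D': array([-0.06223476,  0.        ,  0.        ,  0.        ,  0.        ]), 'tool_from_camera': array([[-9.39023132e-04, -9.51327731e-01, -3.08179601e-01,
         7.92057840e-02],
       [ 9.99999019e-01, -5.73043151e-04, -1.27805464e-03,
         3.29594232e-04],
       [ 1.03924862e-03, -3.08180499e-01,  9.51327336e-01,
        -1.42611679e-01],
       [ 0.00000000e+00,  0.00000000e+00,  0.00000000e+00,
         1.00000000e+00]])}validation failed for argument at $[0]...
```

View pics/w1.png

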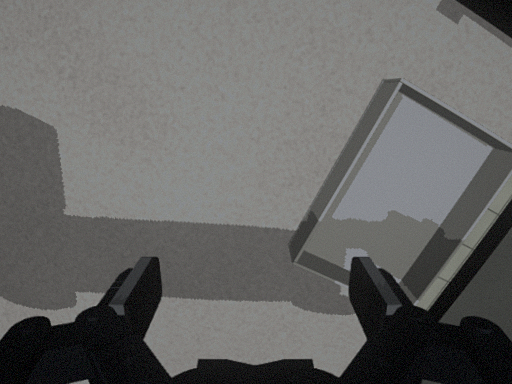

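The move was refused because each row needs all its keys, so this picture only shows bare bench and the fingers. I'll resend with full rows.

```bash
python3 -m inch '[{"gripper":85,"x":28,"y":-9,"z":-6,"wx":0,"wy":0,"wz":-2},{"gripper":85,"x":28,"y":-8,"z":-6,"wx":0,"wy":0,"wz":-2},{"gripper":85,"x":28,"y":-7,"z":-6,"wx":0,"wy":0,"wz":-2},{"gripper":85,"x":28,"y":-6,"z":-6,"wx":0,"wy":0,"wz":-2},{"gripper":85,"x":28,"y":-5,"z":-6,"wx":0,"wy":0,"wz":-2},{"gripper":85,"x":28,"y":-4,"z":-6,"wx":0,"wy":0,"wz":-2},{"gripper":85,"x":28,"y":-3,"z":-6,"wx":0,"wy":0,"wz":-2},{"gripper":85,"x":28,"y":-2,"z":-6,"wx":0,"wy":0,"wz":-2},{"gripper":85,"x":28,"y":-1,"z":-6,"wx":0,"wy":0,"wz":-2},{"gripper":85,"x":28,"y":0,"z":-6,"wx":0,"wy":0,"wz":-2},{"gripper":85,"x":28,"y":1,"z":-6,"wx":0,"wy":0,"wz":-2},{"gripper":85,"x":28,"y":2,"z":-6,"wx":0,"wy":0,"wz":-2}]'
python3 - <<'E'
from h import *
img,P=cloud('wrist');np.savez('c_w1',img=img,P=P)
cv2.imwrite('pics/w2.png',img[...,::-1]);o=manip.get_obs();print(o['ee_pos'],o['orientation'],o['joints'])
c=np.array([.555,-.25]);r=np.hypot(P[...,0]-c[0],P[...,1]-c[1])<.065
for lo,hi in((.02,.035),(.095,.115)):
    m=r&(P[...,2]>lo)&(P[...,2]<hi);q=P[m]
    if len(q)<10: print(len(q)); continue
    print(m.sum(),q.mean(0),cv2.minAreaRect(q[:,:2].astype(np.float32)*1000))
E
```

```text
time_s: 1.15
ee_pos: [0.5109, -0.2981, 0.3033]
orientation: [-3.141, 0.0, 0.88]
wrist_force: [0.3, -0.5, -0.3]
width: 0.085
grasp_force: 0.0
[ 0.51412038 -0.29439823  0.30418111] [ 3.14072778 -0.00337483  0.88726476] [-0.57935031  0.0976366   1.09373283  0.00351501  1.94900995  0.10548266]
2766 [ 0.55102888 -0.25799522  0.03003262] ((554.1813354492188, -256.8243408203125), (80.975341796875, 80.76119995117188), 7.213126182556152)
1036 [ 0.55510104 -0.25631103  0.10355148] ((561.1925048828125, -252.30740356445312), (51.43302536010742, 30.064958572387695), 34.232093811035156)
```

View pics/w2.png

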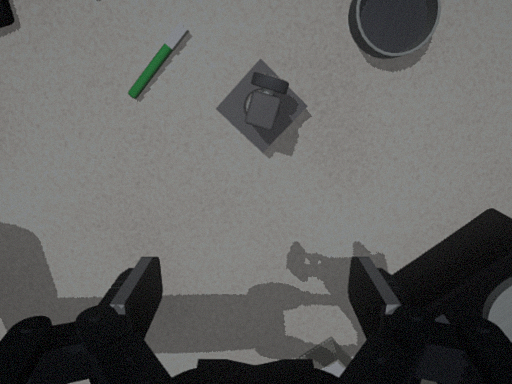

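The wrist view shows the stand at (263,108), the grip top at (263,110) and the dial at (270,82). The dial direction is a few degrees clockwise of the tool's x axis. I'll fit it more precisely.

```bash
python3 - <<'E'
from h import *
P=np.load('c_w1.npz')['P']
c=np.array([.555,-.256]);r=np.hypot(P[...,0]-c[0],P[...,1]-c[1])<.06
q=P[r&(P[...,2]>.045)]
print(np.histogram(q[:,2],bins=np.arange(.045,.115,.005)))
for lo in(.099,.1005,.102):
    a=q[q[:,2]>lo]; print(lo,len(a),a.mean(0),cv2.minAreaRect(a[:,:2].astype(np.float32)*1000))
    n=np.linalg.svd(a-a.mean(0),full_matrices=False)[2][2];print(n)
d=q[(q[:,2]<.0975)&(q[:,2]>.06)];print('dial',d.mean(0),cv2.minAreaRect(d[:,:2].astype(np.float32)*1000))
E
```

```text
(array([  0,   0,   0,   0,   1,   4,  41,  93, 105, 286,  29, 930,  77,
         0]), array([0.045, 0.05 , 0.055, 0.06 , 0.065, 0.07 , 0.075, 0.08 , 0.085,
       0.09 , 0.095, 0.1  , 0.105, 0.11 , 0.115]))
0.099 9620 [ 0.52698725 -0.28653029  0.35347346] ((542.9666748046875, -281.210205078125), (76.64491271972656, 71.73893737792969), 21.81239891052246)
[-0.62888298 -0.76103623 -0.15915417]
0.1005 9614 [ 0.52697443 -0.28655017  0.3536315 ] ((542.9666748046875, -281.210205078125), (76.64491271972656, 71.73893737792969), 21.81239891052246)
[-0.62887518 -0.76102909 -0.15921914]
0.102 9576 [ 0.5268564  -0.28666482  0.35463211] ((542.8306884765625, -281.39862060546875), (76.62923431396484, 71.5287857055664), 21.455142974853516)
[-0.62895146 -0.76098499 -0.1591286 ]
dial [ 0.576836   -0.24142923  0.08915411] ((570.5850830078125, -248.02101135253906), (38.35033416748047, 40.06336975097656), 42.854217529296875)
```

```bash
python3 - <<'E'
from h import *
P=np.load('c_w1.npz')['P']
r=np.hypot(P[...,0]-.555,P[...,1]+.256)<.06
a=P[r&(P[...,2]>.099)&(P[...,2]<.115)]
print(len(a),a.mean(0),cv2.minAreaRect(a[:,:2].astype(np.float32)*1000),np.linalg.svd(a-a.mean(0),full_matrices=False)[2][2])
o=manip.get_obs();M=R.from_euler('xyz',o['orientation']).as_matrix();print(o['ee_pos'],o['orientation'],o['time_s'])
c=a.mean(0)
print(M.T@(np.array([c[0],c[1],.18])-o['ee_pos'])*1000)
E
```

```text
1008 [ 0.55445689 -0.25674169  0.10377258] ((554.2067260742188, -257.0773620605469), (34.48528289794922, 30.074249267578125), 34.15789031982422) [ 0.00290093 -0.00126897  0.99999499]
[ 0.51412038 -0.29439823  0.30418111] [ 3.14072778 -0.00337483  0.88726476] 1.2
[ 54.25141284   7.38580585 124.37134067]
```

```bash
python3 -m inch '[{"gripper":85,"x":11,"y":1.5,"z":15,"wx":0,"wy":0,"wz":0},{"gripper":85,"x":11,"y":1.5,"z":25,"wx":0,"wy":0,"wz":0},{"gripper":85,"x":11,"y":1.5,"z":25,"wx":0,"wy":0,"wz":0},{"gripper":85,"x":11,"y":1.5,"z":25,"wx":0,"wy":0,"wz":0},{"gripper":85,"x":10.3,"y":1.4,"z":20,"wx":0,"wy":0,"wz":0},{"gripper":85,"x":0,"y":0,"z":14,"wx":0,"wy":0,"wz":4.2},{"gripper":85,"x":0,"y":0,"z":0,"wx":0,"wy":0,"wz":4.2},{"gripper":85,"x":0,"y":0,"z":0,"wx":0,"wy":0,"wz":4.2},{"gripper":85,"x":0,"y":0,"z":0,"wx":0,"wy":0,"wz":4.1},{"gripper":85,"x":0,"y":0,"z":0,"wx":0,"wy":0,"wz":0},{"gripper":85,"x":0,"y":0,"z":0,"wx":0,"wy":0,"wz":0},{"gripper":85,"x":0,"y":0,"z":0,"wx":0,"wy":0,"wz":0}]' 60
python3 - <<'E'
from h import *
o=manip.get_obs();rr=R.from_euler('xyz',o['orientation']);M=rr.as_matrix();print(o['ee_pos'],o['orientation'],o['time_s'])
print(M.T@(np.array([.5543,-.2569,.056])-o['ee_pos'])*1000)
print((rr.inv()*R.from_euler('xyz',[np.pi,0,np.radians(34.16)])).as_rotvec(degrees=True))
E
```

```text
time_s: 2.2
ee_pos: [0.5504, -0.2622, 0.1791]
orientation: [-3.141, 0.0, 0.589]
wrist_force: [0.6, 0.5, -0.6]
width: 0.0851
grasp_force: 0.0
[ 0.55035168 -0.26218722  0.17913392] [-3.14137227e+00  1.23833558e-04  5.89097269e-01] 2.2
[  6.23568297  -2.17515131 123.13362864]
[-0.01265198  0.00705024 -0.40721352]
```

```bash
python3 -m inch '[{"gripper":85,"x":3.1,"y":-1.1,"z":10,"wx":0,"wy":0,"wz":-0.4},{"gripper":85,"x":3.1,"y":-1.1,"z":20,"wx":0,"wy":0,"wz":0},{"gripper":85,"x":0,"y":0,"z":20,"wx":0,"wy":0,"wz":0},{"gripper":85,"x":0,"y":0,"z":20,"wx":0,"wy":0,"wz":0},{"gripper":85,"x":0,"y":0,"z":20,"wx":0,"wy":0,"wz":0},{"gripper":85,"x":0,"y":0,"z":20,"wx":0,"wy":0,"wz":0},{"gripper":85,"x":0,"y":0,"z":13,"wx":0,"wy":0,"wz":0},{"gripper":85,"x":0,"y":0,"z":0,"wx":0,"wy":0,"wz":0},{"gripper":85,"x":0,"y":0,"z":0,"wx":0,"wy":0,"wz":0},{"gripper":50,"x":0,"y":0,"z":0,"wx":0,"wy":0,"wz":0},{"gripper":38,"x":0,"y":0,"z":0,"wx":0,"wy":0,"wz":0}]'
```

```text
time_s: 3.12
ee_pos: [0.5553, -0.2573, 0.0583]
orientation: [3.139, -0.001, 0.594]
wrist_force: [1.0, 0.7, 0.2]
width: 0.0634
grasp_force: 0.0
```

```bash
python3 -m inch '[{"gripper":20,"x":0,"y":0,"z":0,"wx":0,"wy":0,"wz":0},{"gripper":10,"x":0,"y":0,"z":0,"wx":0,"wy":0,"wz":0},{"gripper":10,"x":0,"y":0,"z":0,"wx":0,"wy":0,"wz":0},{"gripper":10,"x":0,"y":0,"z":0,"wx":0,"wy":0,"wz":0},{"gripper":10,"x":0,"y":0,"z":0,"wx":0,"wy":0,"wz":0},{"gripper":10,"x":0,"y":0,"z":0,"wx":0,"wy":0,"wz":0}]' 80
```

```text
time_s: 3.62
ee_pos: [0.5549, -0.2571, 0.0574]
orientation: [3.14, -0.001, 0.594]
wrist_force: [-0.7, -0.0, 6.0]
width: 0.0292
grasp_force: 79.5
```

Gripped at 79 N and 29 mm opening. Next I lift and carry to beside the port block.

```bash
python3 -m inch '[{"gripper":10,"x":0,"y":0,"z":-8,"wx":0,"wy":0,"wz":0},{"gripper":10,"x":0,"y":0,"z":-16,"wx":0,"wy":0,"wz":0},{"gripper":10,"x":0,"y":0,"z":-24,"wx":0,"wy":0,"wz":0},{"gripper":10,"x":0,"y":0,"z":-24,"wx":0,"wy":0,"wz":0},{"gripper":10,"x":0,"y":0,"z":-24,"wx":0,"wy":0,"wz":0},{"gripper":10,"x":0,"y":0,"z":-24,"wx":0,"wy":0,"wz":0},{"gripper":10,"x":5,"y":-8,"z":-24,"wx":0,"wy":0,"wz":0},{"gripper":10,"x":9,"y":-16,"z":-24,"wx":0,"wy":0,"wz":0},{"gripper":10,"x":12,"y":-24,"z":-16,"wx":0,"wy":0,"wz":0},{"gripper":10,"x":15,"y":-28,"z":-8,"wx":0,"wy":0,"wz":0},{"gripper":10,"x":15,"y":-28,"z":0,"wx":0,"wy":0,"wz":0},{"gripper":10,"x":15,"y":-28,"z":0,"wx":0,"wy":0,"wz":0}]' && python3 -m inch '[{"gripper":10,"x":15,"y":-28,"z":0,"wx":0,"wy":0,"wz":0},{"gripper":10,"x":15,"y":-28,"z":0,"wx":0,"wy":0,"wz":0},{"gripper":10,"x":15,"y":-28,"z":0,"wx":0,"wy":0,"wz":0},{"gripper":10,"x":15,"y":-28,"z":0,"wx":0,"wy":0,"wz":0},{"gripper":10,"x":15,"y":-28,"z":0,"wx":0,"wy":0,"wz":0},{"gripper":10,"x":15,"y":-28,"z":0,"wx":0,"wy":0,"wz":0},{"gripper":10,"x":15,"y":-28,"z":0,"wx":0,"wy":0,"wz":0},{"gripper":10,"x":15,"y":-28,"z":0,"wx":0,"wy":0,"wz":0},{"gripper":10,"x":12,"y":-20,"z":0,"wx":0,"wy":0,"wz":0},{"gripper":10,"x":6,"y":-10,"z":0,"wx":0,"wy":0,"wz":0},{"gripper":10,"x":0,"y":0,"z":0,"wx":0,"wy":0,"wz":0},{"gripper":10,"x":0,"y":0,"z":0,"wx":0,"wy":0,"wz":0}]'
python3 - <<'E'
from h import *
img,P=cloud('wrist');np.savez('c_w3',img=img,P=P)
cv2.imwrite('pics/w3.png',img[...,::-1]);o=manip.get_obs();print(o['ee_pos'],o['orientation'],o['joints'],o['wrist_force'])
E
```

```text
time_s: 4.62
ee_pos: [0.5389, -0.1066, 0.2486]
orientation: [-3.142, -0.0, 0.594]
wrist_force: [0.6, -0.1, -2.4]
width: 0.0289
grasp_force: 79.7
time_s: 5.62
ee_pos: [0.5112, 0.1799, 0.2476]
orientation: [3.141, 0.002, 0.595]
wrist_force: [0.8, 0.1, -1.8]
width: 0.0291
grasp_force: 79.7
[0.51145086 0.17921875 0.24785346] [3.14119343e+00 1.37243443e-03 5.93880924e-01] [ 2.74773653e-01 -6.02260950e-02  1.35419777e+00 -8.41952753e-04
  1.84879879e+00  1.25145820e+00] [-0.06844321 -0.5732996  -2.50234739]
```

View pics/w3.png

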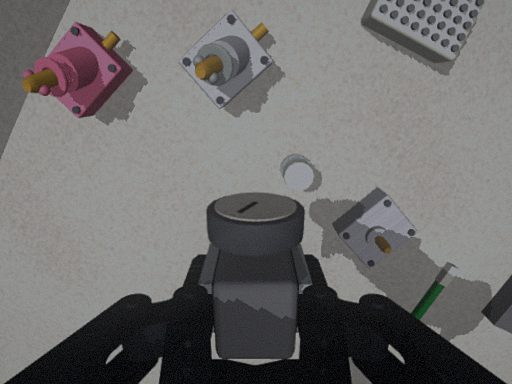

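The wrist view shows the grey block with its tilted nipple tip at (207,68) and its collar around (218,60). The pink decoy is at (70,70) and the vent block at (375,228). I'll fit the known 3-parameter shape (foot x and y, lean azimuth) to the clouds.

```bash
cat > fit.py <<'E'
from h import *
from scipy.optimize import least_squares
def cyl(r,s,rad,a,b):
    d=np.stack([r-rad,np.maximum(a-s,s-b)],-1)
    return np.minimum(d.max(-1),0)+np.linalg.norm(np.maximum(d,0),axis=-1)
def axis(az,tl=np.radians(25)): return np.array([np.sin(tl)*np.cos(az),np.sin(tl)*np.sin(az),np.cos(tl)])
def res(p,q,free):
    n=axis(p[2],p[3] if free else np.radians(25));f=np.array([p[0],p[1],.058+(p[4] if free else 0)])
    v=q-f;s=v@n;r=np.linalg.norm(v-s[:,None]*n,axis=1)
    d=np.min([cyl(r,s,.008,0,.039),cyl(r,s,.0055,0,.042),cyl(r,s,.019,.009,.016),cyl(r,s,.019,-.03,0)],0)
    return d
def fit(P,free=False,c=(.577,.262)):
    q=P[(np.hypot(P[...,0]-c[0],P[...,1]-c[1])<.045)&(P[...,2]>.045)&(P[...,2]<.115)]
    best=None
    for az in np.radians(np.arange(0,360,45)):
        x0=[c[0],c[1],az]+([np.radians(25),0] if free else [])
        g=least_squares(res,x0,args=(q,free),loss='soft_l1',f_scale=.0015,x_scale=[.01,.01,.3]+([.1,.01] if free else []))
        if best is None or g.cost<best.cost: best=g
    print(len(q),'foot',best.x[:2].round(4),'az',np.degrees(best.x[2]).round(1),best.x[3:].round(4),'med|r|',np.median(abs(best.fun)).round(5))
    return best.x,q
E
python3 - <<'E'
from fit import *
for n in('w3','top','scene'):
    P=np.load(f'c_{n}.npz')['P']
    print(n)
    x,q=fit(P);fit(P,True)
    m=(np.hypot(P[...,0]-.59,P[...,1]-.262)<.065)&(P[...,2]>.03)&(P[...,2]<.041)
    print(cv2.minAreaRect(P[m][:,:2].astype(np.float32)*1000), np.median(P[m][:,2]))
E
```

```text
w3
1913 foot [0.5798 0.2663] az 165.5 [] med|r| 0.00042
1913 foot [0.5797 0.2663] az 165.4 [ 0.4304 -0.    ] med|r| 0.00043
((583.6825561523438, 265.3097839355469), (64.49066162109375, 74.35215759277344), 74.70089721679688) 0.036094404260864466
top
169 foot [0.5786 0.2646] az 168.0 [] med|r| 0.00107
169 foot [0.5788 0.2645] az 165.7 [ 0.4404 -0.0007] med|r| 0.0009
((582.2972412109375, 262.9427795410156), (63.600982666015625, 73.76707458496094), 74.56395721435547) 0.03516865368369859
scene
249 foot [0.5801 0.266 ] az 166.0 [] med|r| 0.00097
249 foot [0.58   0.2661] az 165.8 [4.334e-01 3.000e-04] med|r| 0.00097
((585.5879516601562, 262.3615417480469), (63.38345718383789, 78.11548614501953), 74.46476745605469) 0.036031317631190274
```

All three clouds agree: foot at about (0.580, 0.266), azimuth about 165°, tilt 25°. The block footprint, at yaw −15°, is consistent with that. Next I'll work out the turn and approach, and check the tester's tilt in the hand.

```bash
cat > goal.py <<'E'
from fit import *
AZ=np.radians(165.2);n=axis(AZ);F=np.array([.5798,.2663,.058]);L=.0574
def report(s):
    o=manip.get_obs();rr=R.from_euler('xyz',o['orientation']);M=rr.as_matrix()
    a=M[:,2];w=np.cross(a,-n);ang=np.arctan2(np.linalg.norm(w),a@-n)
    rv=w/np.linalg.norm(w)*ang
    G=R.from_rotvec(rv)*rr
    T=F+n*(s+L)
    print('t',o['time_s'],'turn(tool,deg)',np.degrees(M.T@rv).round(2),'shift after turn(mm)',(G.as_matrix().T@(T-o['ee_pos'])*1000).round(2))
    print('joints',o['joints'].round(2),'wrench along n',(o['wrist_force']@n).round(2),'f tool',(M.T@o['wrist_force']).round(1),'grip',o['grasp_force'],o['width'])
    m=o['ee_pos']+L*a-F; s=m@n; print('est mouth s',s*1000,'lat tool',(M.T@(m-s*n)*1000).round(2))
E
python3 - <<'E'
from goal import *
report(.06)
P=np.load('c_w3.npz')['P'];o=manip.get_obs();M=R.from_euler('xyz',o['orientation']).as_matrix()
q=((P-o['ee_pos'])@M)
for nm,(v0,v1,u0,u1) in dict(top=(305,350,225,285),dial=(200,215,225,290)).items():
    a=q[v0:v1,u0:u1].reshape(-1,3);a=a[np.isfinite(a[:,0])];c=np.median(a,0);a=a[np.abs(a-c)[:,2]<.004]
    print(nm,c,np.linalg.svd(a-a.mean(0),full_matrices=False)[2][2])
E
```

```text
t 5.6667 turn(tool,deg) [-18.8   16.53   0.  ] shift after turn(mm) [ 49.88 -97.4   73.19]
joints [ 0.27 -0.06  1.35 -0.    1.85  1.25] wrench along n -2.3 f tool [-0.4  0.4  2.5] grip 79.67100620269775 0.028909392744006935
est mouth s 138.5846077157368 lat tool [-66.91  78.04  -6.73]
top [-0.00069639 -0.00076238 -0.04633896] [ 0.00597758 -0.00209637  0.99997994]
dial [ 0.03537234  0.000333   -0.02063218] [-9.99986575e-01 -5.17040280e-03  3.42299264e-04]
```

```bash
python3 -m inch '[{"gripper":10,"x":0,"y":0,"z":0,"wx":-3.76,"wy":3.3,"wz":0},{"gripper":10,"x":0,"y":0,"z":0,"wx":-3.76,"wy":3.3,"wz":0},{"gripper":10,"x":0,"y":0,"z":0,"wx":-3.76,"wy":3.3,"wz":0},{"gripper":10,"x":0,"y":0,"z":0,"wx":-3.76,"wy":3.3,"wz":0},{"gripper":10,"x":0,"y":0,"z":0,"wx":-3.76,"wy":3.3,"wz":0},{"gripper":10,"x":6,"y":-12,"z":0,"wx":0,"wy":0,"wz":0},{"gripper":10,"x":11,"y":-21,"z":5,"wx":0,"wy":0,"wz":0},{"gripper":10,"x":11,"y":-21,"z":10,"wx":0,"wy":0,"wz":0},{"gripper":10,"x":11,"y":-21,"z":15,"wx":0,"wy":0,"wz":0},{"gripper":10,"x":8,"y":-16,"z":15,"wx":0,"wy":0,"wz":0},{"gripper":10,"x":3,"y":-6,"z":8,"wx":0,"wy":0,"wz":0},{"gripper":10,"x":0,"y":0,"z":0,"wx":0,"wy":0,"wz":0}]' && python3 -m inch '[{"gripper":10,"x":0,"y":0,"z":0,"wx":0,"wy":0,"wz":0},{"gripper":10,"x":0,"y":0,"z":0,"wx":0,"wy":0,"wz":0}]'
python3 - <<'E'
from goal import *
report(.06)
img,P=cloud('wrist');np.savez('c_w4',img=img,P=P);fit(P);fit(P,True)
a,_=cloud('scene');cv2.imwrite('pics/w4.png',np.hstack([img[:,:],cv2.resize(a[120:216,290:386],(384,384))])[:,:800,::-1])
E
```

```text
time_s: 6.67
ee_pos: [0.5234, 0.2808, 0.1796]
orientation: [2.805, -0.276, 0.642]
wrist_force: [-1.0, 0.1, -2.7]
width: 0.029
grasp_force: 79.7
time_s: 6.83
ee_pos: [0.5245, 0.2805, 0.1848]
orientation: [2.804, -0.284, 0.641]
wrist_force: [-0.2, -0.2, -1.8]
width: 0.0292
grasp_force: 79.7
t 6.8333 turn(tool,deg) [ 0.04 -0.09 -0.  ] shift after turn(mm) [-0.94 -1.66 21.69]
joints [ 0.62 -0.19  1.64 -0.34  1.41  1.61] wrench along n -1.61 f tool [-0.8 -0.5  1.6] grip 79.71794128417969 0.029179431188422568
est mouth s 81.69096078210512 lat tool [1.03 1.7  0.  ]
1212 foot [0.5788 0.2668] az -200.1 [] med|r| 0.0005
1212 foot [0.5788 0.267 ] az 160.7 [ 4.441e-01 -3.000e-04] med|r| 0.00051
```

View pics/w4.png

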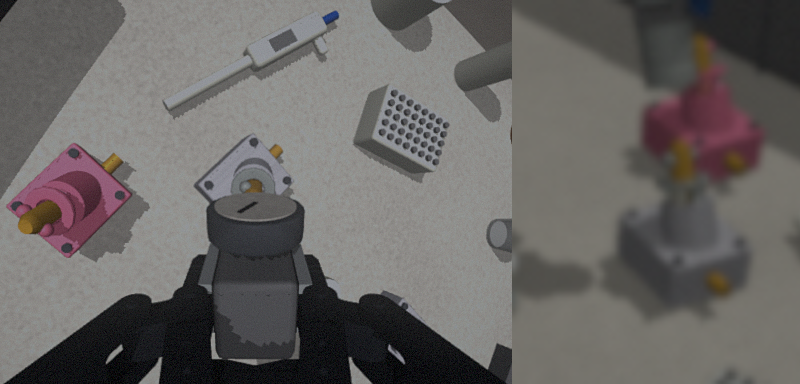

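The view shows the nipple at about (253,187), directly ahead of the held tester. It is partly hidden by the dial, and the pose agrees within about 1 mm. I'll blend the two fits and approach to just above the tip.

```bash
sed -i 's/165.2/164.3/;s/.5798,.2663/.5795,.2665/' goal.py; python3 -m inch '[{"gripper":10,"x":-0.2,"y":-0.8,"z":6,"wx":0,"wy":0,"wz":0},{"gripper":10,"x":-0.2,"y":-0.9,"z":10,"wx":0,"wy":0,"wz":0},{"gripper":10,"x":0,"y":0,"z":10,"wx":0,"wy":0,"wz":0},{"gripper":10,"x":0,"y":0,"z":8,"wx":0,"wy":0,"wz":0},{"gripper":10,"x":0,"y":0,"z":0,"wx":0,"wy":0,"wz":0},{"gripper":10,"x":0,"y":0,"z":0,"wx":0,"wy":0,"wz":0},{"gripper":10,"x":0,"y":0,"z":0,"wx":0,"wy":0,"wz":0}]'; python3 -c "
from goal import *
report(.033)"
```

```text
time_s: 7.52
ee_pos: [0.5367, 0.2792, 0.1518]
orientation: [2.804, -0.282, 0.643]
wrist_force: [-0.9, -0.4, -1.8]
width: 0.0294
grasp_force: 79.7
t 7.5167 turn(tool,deg) [-0.27 -0.32  0.  ] shift after turn(mm) [ 0.03  1.05 13.47]
joints [ 0.6  -0.15  1.67 -0.34  1.35  1.61] wrench along n -1.36 f tool [-1.4 -0.7  1.4] grip 79.71906781196594 0.02940502080911794
est mouth s 46.47425783323234 lat tool [ 0.29 -1.31  0.01]
```

```bash
python3 -m inch '[{"gripper":10,"x":0.6,"y":1.0,"z":2,"wx":-0.2,"wy":-0.3,"wz":0},{"gripper":10,"x":0,"y":0,"z":3,"wx":0,"wy":0,"wz":0},{"gripper":10,"x":0,"y":0,"z":3,"wx":0,"wy":0,"wz":0},{"gripper":10,"x":0,"y":0,"z":3,"wx":0,"wy":0,"wz":0},{"gripper":10,"x":0,"y":0,"z":2.5,"wx":0,"wy":0,"wz":0},{"gripper":10,"x":0,"y":0,"z":0,"wx":0,"wy":0,"wz":0},{"gripper":10,"x":0,"y":0,"z":0,"wx":0,"wy":0,"wz":0}]'; python3 -c "
from goal import *
report(.026)"
```

```text
time_s: 8.1
ee_pos: [0.543, 0.2772, 0.1398]
orientation: [2.801, -0.277, 0.641]
wrist_force: [-0.0, -0.4, -2.1]
width: 0.029
grasp_force: 79.7
t 8.1 turn(tool,deg) [-0.07 -0.    0.  ] shift after turn(mm) [-0.4   0.15  6.81]
joints [ 0.6  -0.13  1.67 -0.34  1.33  1.61] wrench along n -1.98 f tool [-0.8 -0.4  2. ] grip 79.7200083732605 0.02903697585750544
est mouth s 32.806863530203124 lat tool [ 0.41 -0.22  0.  ]
```

```bash
python3 -m inch '[{"gripper":10,"x":0.2,"y":0.1,"z":2,"wx":0,"wy":0,"wz":0},{"gripper":10,"x":0,"y":0,"z":2,"wx":0,"wy":0,"wz":0},{"gripper":10,"x":0,"y":0,"z":2,"wx":0,"wy":0,"wz":0},{"gripper":10,"x":0,"y":0,"z":2,"wx":0,"wy":0,"wz":0},{"gripper":10,"x":0,"y":0,"z":0,"wx":0,"wy":0,"wz":0},{"gripper":10,"x":0,"y":0,"z":0,"wx":0,"wy":0,"wz":0}]'; python3 -c "
from goal import *
report(.018)"
```

```text
time_s: 8.6
ee_pos: [0.5467, 0.2761, 0.1325]
orientation: [2.801, -0.277, 0.641]
wrist_force: [0.9, -1.4, -2.2]
width: 0.0292
grasp_force: 79.7
t 8.6 turn(tool,deg) [-0.04 -0.02  0.  ] shift after turn(mm) [-0.65 -0.16  6.57]
joints [ 0.59 -0.12  1.67 -0.34  1.31  1.61] wrench along n -2.51 f tool [-0.8  0.9  2.5] grip 79.71863865852356 0.02923076627564593
est mouth s 24.570840746897076 lat tool [0.67 0.12 0.  ]
```

```bash
python3 -m inch '[{"gripper":10,"x":0,"y":0,"z":2,"wx":0,"wy":0,"wz":0},{"gripper":10,"x":0,"y":0,"z":2,"wx":0,"wy":0,"wz":0},{"gripper":10,"x":0,"y":0,"z":2,"wx":0,"wy":0,"wz":0},{"gripper":10,"x":0,"y":0,"z":0,"wx":0,"wy":0,"wz":0},{"gripper":10,"x":0,"y":0,"z":0,"wx":0,"wy":0,"wz":0}]'; python3 -c "
from goal import *
report(.014)"
```

```text
time_s: 9.02
ee_pos: [0.5487, 0.2753, 0.1266]
orientation: [2.801, -0.276, 0.64]
wrist_force: [1.0, -2.2, -5.5]
width: 0.0291
grasp_force: 80.7
t 9.0167 turn(tool,deg) [-0.07  0.07 -0.  ] shift after turn(mm) [-0.11  0.15  4.34]
joints [ 0.59 -0.12  1.68 -0.34  1.3   1.61] wrench along n -5.61 f tool [-2.   0.5  5.6] grip 80.65362811088562 0.029139202890850726
est mouth s 18.336179942508608 lat tool [ 0.05 -0.22  0.  ]
```

```bash
python3 -m inch '[{"gripper":10,"x":0,"y":0,"z":2,"wx":0,"wy":0,"wz":0},{"gripper":10,"x":0,"y":0,"z":2,"wx":0,"wy":0,"wz":0},{"gripper":10,"x":0,"y":0,"z":2,"wx":0,"wy":0,"wz":0},{"gripper":10,"x":0,"y":0,"z":1,"wx":0,"wy":0,"wz":0},{"gripper":10,"x":0,"y":0,"z":0,"wx":0,"wy":0,"wz":0},{"gripper":10,"x":0,"y":0,"z":0,"wx":0,"wy":0,"wz":0}]'; python3 -c "
from goal import *
report(.008)"
```

```text
time_s: 9.52
ee_pos: [0.5516, 0.2749, 0.122]
orientation: [2.801, -0.278, 0.64]
wrist_force: [-5.3, -2.0, 2.0]
width: 0.0294
grasp_force: 81.5
t 9.5167 turn(tool,deg) [-0.07 -0.03 -0.  ] shift after turn(mm) [-0.82 -0.15  4.92]
joints [ 0.58 -0.11  1.68 -0.34  1.29  1.61] wrench along n 3.75 f tool [-4.7 -0.4 -3.8] grip 81.49330973625183 0.029413653422417297
est mouth s 12.923255354858558 lat tool [0.85 0.08 0.  ]
```

Snapped past the balls and now bearing on the collar. I'll press deeper while easing the sideways force.

```bash
python3 -m inch '[{"gripper":10,"x":-0.5,"y":0,"z":1.5,"wx":0,"wy":0,"wz":0},{"gripper":10,"x":0,"y":0,"z":1.5,"wx":0,"wy":0,"wz":0},{"gripper":10,"x":0,"y":0,"z":1.5,"wx":0,"wy":0,"wz":0},{"gripper":10,"x":0,"y":0,"z":0.5,"wx":0,"wy":0,"wz":0},{"gripper":10,"x":0,"y":0,"z":0,"wx":0,"wy":0,"wz":0},{"gripper":10,"x":0,"y":0,"z":0,"wx":0,"wy":0,"wz":0}]'; python3 -c "
from goal import *
report(.008)"
```

```text
time_s: 10.02
ee_pos: [0.5533, 0.2744, 0.1183]
orientation: [2.802, -0.279, 0.641]
wrist_force: [-7.2, -3.5, 5.4]
width: 0.029
grasp_force: 82.0
t 10.0167 turn(tool,deg) [-0.09 -0.09 -0.  ] shift after turn(mm) [-0.83 -0.16  0.84]
joints [ 0.58 -0.11  1.68 -0.34  1.28  1.61] wrench along n 7.39 f tool [-6.1  1.  -7.4] grip 81.96948051452637 0.029026157709865684
est mouth s 8.844151192383482 lat tool [0.92 0.07 0.  ]
```

```bash
python3 -m inch '[{"gripper":10,"x":-0.5,"y":0,"z":0.7,"wx":0,"wy":0,"wz":0},{"gripper":10,"x":-0.5,"y":0,"z":0.7,"wx":0,"wy":0,"wz":0},{"gripper":10,"x":0,"y":0,"z":0.4,"wx":0,"wy":0,"wz":0},{"gripper":10,"x":0,"y":0,"z":0,"wx":0,"wy":0,"wz":0},{"gripper":10,"x":0,"y":0,"z":0,"wx":0,"wy":0,"wz":0},{"gripper":10,"x":0,"y":0,"z":0,"wx":0,"wy":0,"wz":0}]'; python3 -c "
from goal import *
report(.008)"
```

```text
time_s: 10.52
ee_pos: [0.5536, 0.2742, 0.1172]
orientation: [2.802, -0.281, 0.641]
wrist_force: [-8.0, -1.5, 6.7]
width: 0.0292
grasp_force: 82.1
t 10.5167 turn(tool,deg) [-0.1 -0.2  0. ] shift after turn(mm) [-0.65 -0.18 -0.31]
joints [ 0.58 -0.11  1.69 -0.34  1.28  1.61] wrench along n 9.15 f tool [-5.1 -0.5 -9.2] grip 82.1142053604126 0.029182606928963396
est mouth s 7.688957496068428 lat tool [0.85 0.08 0.  ]
```

```bash
python3 -m inch '[{"gripper":10,"x":-0.4,"y":0,"z":0.3,"wx":0,"wy":0,"wz":0},{"gripper":10,"x":0,"y":0,"z":0,"wx":0,"wy":0,"wz":0},{"gripper":10,"x":0,"y":0,"z":0,"wx":0,"wy":0,"wz":0},{"gripper":10,"x":0,"y":0,"z":0,"wx":0,"wy":0,"wz":0},{"gripper":10,"x":0,"y":0,"z":0,"wx":0,"wy":0,"wz":0},{"gripper":10,"x":0,"y":0,"z":0,"wx":0,"wy":0,"wz":0}]'; python3 - <<'E'
from goal import *
report(.008)
o=manip.get_obs();img,P=cloud('wrist');M=R.from_euler('xyz',o['orientation']).as_matrix()
q=((P-o['ee_pos'])@M)
for nm,(v0,v1,u0,u1) in dict(top=(305,350,225,285),dial=(200,215,225,290)).items():
    a=q[v0:v1,u0:u1].reshape(-1,3);a=a[np.isfinite(a[:,0])];c=np.median(a,0);a=a[np.abs(a-c)[:,2]<.004]
    print(nm,c,np.linalg.svd(a-a.mean(0),full_matrices=False)[2][2])
a,_=cloud('scene');cv2.imwrite('pics/end.png',np.hstack([img,cv2.resize(a[115:205,290:358],(288,384))])[...,::-1])
E
```

```text
time_s: 11.02
ee_pos: [0.5536, 0.2741, 0.1171]
orientation: [2.802, -0.282, 0.641]
wrist_force: [-7.0, -0.8, 7.9]
width: 0.0295
grasp_force: 82.1
t 11.0167 turn(tool,deg) [-0.1  -0.25  0.  ] shift after turn(mm) [-0.59 -0.19 -0.41]
joints [ 0.58 -0.11  1.69 -0.34  1.28  1.61] wrench along n 9.9 f tool [-3.6 -0.3 -9.9] grip 82.13836312294006 0.029473783664231465
est mouth s 7.5940391619679435 lat tool [0.84 0.08 0.  ]
top [-0.00101168  0.00021332 -0.0464578 ] [-0.00819459  0.00371311 -0.99995953]
dial [ 0.03503949  0.00103685 -0.02060847] [-0.99990277 -0.00903983 -0.01061711]
```

View pics/end.png

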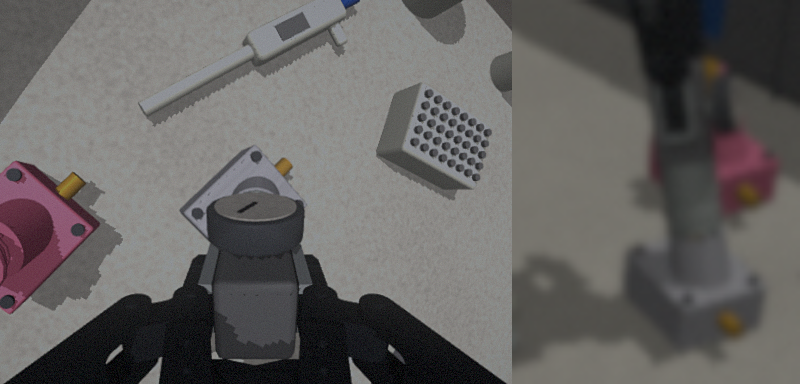

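The views show the coupler fully over the nipple, down near the boss (right panel (695,225)), with the tester straight and unslipped in the fingers. The mouth is about 7.6 mm from the foot with roughly 12 N of push, so I'm handing in.

```bash
python3 -c "
from rig import manip
print(manip.finish_job())"
```

```text
the job is handed in; nothing more can be done
None
```

I've handed the job in with the tester snapped onto the tilted nipple, still gripped and holding the collar about 7–8 mm of its 9 mm down by my estimate; no verdict came back.

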